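# Level the neck-jig rest and hold a ukulele neck on it

### The job

Get the ukulele neck held level in the neck jig for fretwork. Spin the knurled collar on the threaded rod until the rest beam's cork top is at the same height as the cork top of the fixed end block, and let go of it; then lay the neck squarely across both corks, frets up, its plain end between the two brass pins with the headstock overhanging past the beam and the shaft overhanging both rests about equally. Finish with the hinged hold-down bar (it must be swung back to let the neck in) lowered so that its rubber pad rests on the fingerboard, and leave the loose tools on the bench where they are.

Things in the scene. Friction and masses are not known exactly. Their poses are not given: they have to be found in the camera images.
- neck_jig: Jig fixed to the bench: plywood base 160 x 300 x 18 mm (x, y, z). Origin under its centre; y runs along the jig, x roughly away from the robot. The rest beam crosses it at y = -90 mm, the end block at y = +90, both corks centred on x = 0. An evenly overhanging neck has its origin at x = 0, y = -32 and the jig's yaw. Smooth guide pin (top 85 mm above the bench) at x = 58, y = -90.
- rest_beam: Wooden bar 152 mm long (along jig x), 26 wide, 20 thick, a 3 mm cork 66 mm long on its middle. It only slides up and down on a threaded rod (16 mm thick, at its x = -62 mm, top 112 mm above the bench) and a guide pin, 24 mm in all, carried by the collar. Its cork starts 3 to 11 mm lower than the block's. Origin: centre of the cork's top face, axes as the jig's.
- collar (a joint): Turn of the knurled collar (rad), 0 at the bottom of its travel, 9.42 at the top. Right-hand four-start thread, 16 mm a turn: turned anticlockwise as seen from above it grows and the beam rises 2.546 mm per rad; clockwise lowers it. Light drag (0.06 N m); it stays where it is left.
- collar_grip (a point): Middle of the collar, on the rod's axis: a steel knurled ring 39 mm across and 24 mm tall (12 mm above and below this point) on a 10 mm tall neck standing on the rest beam; it rides with the beam. The rod runs up through it, at most 50 mm above this point. Grip it from above across its diameter, at this height.
- end_block: Fixed wooden block 135 x 40 mm with a cork on top; its height above the bench differs from job to job by some mm. Origin on its axis 44 mm below the cork's top; axes as the jig's.
- block_top (a point): Centre of the end block's cork top (cork 52 x 40 mm); axes as the jig's. At x = -31 and +31 mm from it stand two 8 mm brass pins, 14.5 mm tall above the cork: 54 mm free between them.
- hold_bar: Hinged hold-down bar, 18 mm wide, 8 thick, rubber pad under it 66 mm from the pivot. Origin: its pivot, 66 mm in x and 30.5 up from block_top, axis along jig y; its -x points to the handle. Starts down, level, on a stop (pad 22 mm above the cork); on the neck 0.05 rad higher. Swings up and back, away from the robot, 1.95 rad at most; freely: past 1.7 rad it stays back. 0.18 kg.
- bar_handle (a point): Centre of the hold-down bar's wooden handle (44 x 20 x 15 mm), 116 mm from the pivot; pinch it from above by its sides, 20 mm apart along the jig's y.
- neck: Loose ukulele neck, 0.26 kg, flat back: shaft 42 mm wide, 25 thick with its dark fretted fingerboard, from y = -88 to +152 mm; then the headstock, up to 56 wide, 14 thick, to y = -168. Origin on the underside, under the centre of mass; y along the neck, headstock at -y, z up. Starts flat on the bench, frets up. Grip it across the shaft at the origin.
- neck_head (a point): Middle of the headstock's top face, 133 mm from the neck's origin towards -y.
- try_square: Loose bystander: try square with a dark wooden stock and steel blade, 110 x 173 x 24 mm, lying behind the jig. Origin under its centre.
- caul_3: Loose bystander: pine clamping stick 30 x 140 x 24 mm, lying behind the jig. Origin under its centre.
- marker: Loose bystander: black marker pen 16 x 119 x 17 mm, lying in front on the right. Origin under its centre.
- pencil: Loose bystander: pencil 190 mm long, 8 mm thick, lying between the neck and the jig. Origin under its centre.

How it is judged:
On the way, in this order (a step that is already met when the one before it is completed fails the run):
1. the rest beam's cork is level with the end block's cork (within 2 mm) and the collar is let go, the neck not yet on the beam (z of rest_beam in the frame of block_top between -0.002 and 0.002 m and contact force between the fingers and rest_beam below 0.3 N and contact force between neck and rest_beam below 0.05 N), for 0.2 s.
2. the neck lies on both corks, level, headstock past the beam, and is let go (contact force between neck and rest_beam above 0.2 N and contact force between the fingers and neck below 0.3 N and z of neck in the frame of block_top between -0.004 and 0.004 m and angle between neck's own z axis and vertical below 0.02 rad and y of neck_head in the frame of neck_jig below -0.11 m), for 0.2 s.
At the end, for the whole second after the job is handed in: Corks within 2 mm in height; neck still on both corks, frets up, level within 0.02 rad, in line within 0.1 rad, within 12 mm of the centre line and 22 mm of even overhang, headstock past the beam; the bar's pad rests on the neck (z of rest_beam in the frame of block_top between -0.002 and 0.002 m and contact force between neck and rest_beam above 0.2 N and z of neck in the frame of block_top between -0.004 and 0.004 m and angle between neck's own z axis and vertical below 0.02 rad and angle between the y axis of neck and the y axis of neck_jig, either way round below 0.1 rad and x of neck in the frame of neck_jig between -0.012 and 0.012 m and y of neck in the frame of neck_jig between -0.054 and -0.01 m and y of neck_head in the frame of neck_jig below -0.11 m and contact force between hold_bar and neck above 0.3 N and linear speed of each of neck, hold_bar below 0.01 m/s); the robot touches nothing.
It fails at once if a loose bystander (try square, stick, marker, pencil) is moved more than 40 mm (distance of any of try_square, caul_3, marker, pencil from where it was at the start of the episode above 0.04 m).
It also fails if it takes over 72 s, if anything falls off the work surface, if the arm or the gripper's body presses on something with over 40 N, if the wrist force passes 120 N, or if a joint passes its speed limit or range.

### The arm

A 6-joint arm with a two-finger parallel gripper is mounted at the origin on a cart in front of the work surface, level with it; the furniture and walls round the work are solid. World frame = base frame: x ahead of the robot, y to its left, z up, the work surface at z = 0. Lengths are in m, angles in rad, forces in N, time in s.
With the tool pointing down it reaches from about 0.25 to 0.85 m from the base axis. Payload 12.5 kg.
Tool frame: the origin (TCP) lies between the finger pads; the fingertips stand 8 mm ahead of it and the grasp point (between the pads) lies 11 mm behind it; z points along the fingers, y is the line along which they close (so a half turn about z gives the same grasp; the last joint's range is limited). The gripper opens to 93 mm and grips with 3 to 60 N. Pads are 15 mm wide; open, the fingers measure 128 mm over their backs; the gripper's body (75 mm by 188 mm) begins 65 mm behind the grasp point.
Start: joints at [-1.425, 0.351, 1.652, -0, 1.139, -0.085], TCP at [0.126, -0.535, 0.227] pointing down, gripper open.
Joint ranges: [-2.75, 2.75], [-0.79, 2.1], [0.01, 2.65], [-1.57, 4.71], [0.07, 3.14], [-2.87, 2.87]. Speed limits (rad/s): [2.22, 2.22, 2.79, 3.14, 3.14, 3.14].

### API

Orientations are given as a unit quaternion [x, y, z, w].
In Python, from station import bot, vision gives the robot as it stands.
- The arm moves only by the tool move_arm, never from a script. Its argument "increments" is a list of rows, each an object of numbers: "x", "y", "z": the shift along the tool's x, y, z in mm; "wx", "wy", "wz": the turn, a rotation vector about the tool's x, y, z in degrees; "jaw": the closure, from 0 (fully open) to 1 (shut). A call has 1 to 8 rows; each row shifts and turns the commanded pose from where the row before left it, along the tool's axes as they then stand; what a row does not reach is not made up. A row lasts 1/12 s, in which the tool goes at most 41.7 mm and 7.16 degrees, less where a joint would pass 70% of its speed; a pose out of reach is approached as far as the arm can. A call is refused whole if a number of a shift passes 41.7 or a number of a turn 7.16, either way. A call with a gripper value outside its range is refused whole. The fingers move at their own pace and stop on an object; "grip_force" is the grip in N (left out, the last holds). Time passes only in rows, so rows that do not move let the fingers close. It gives the time, the measured TCP pose, the force, the opening and the grip force at its end, in the units of the state.
- bot.get_state(): the state, without advancing time (a new reading comes with each control period).
- vision.grab_frame(name): name is "scene" or "top" or "wrist"; returns (picture, depth): 420x560x3 uint8, red, green, blue; 420x560 float32, m along the optical axis (not along the pixel's ray), 0 where there is no reading.
- vision.calibration(name): a dict with "K" (3x3 intrinsics, pixels), "k1" (the pictures are not rectified: a ray, as slopes to the right and down, at radius r is drawn at 1 + k1 r^2 times it, then the intrinsics apply), "R" (3x3) and "t" (3): a world point X has camera coordinates R X + t. Camera axes: x right, y down, z forward; pixel columns grow to the right and rows downward; lengths in m; the calibration is good to about 2 mm. A picture is of the moment at which its call begins: read the wrist's pose just before it. calibration takes no time and is no camera call; for the wrist camera it gives the pose at the moment of the call.
- bot.job_done(): hands the job in; it is judged then, once.
The state is a dict: "t": time; "q": joint angles; "dq": joint speeds; "effort": joint torques, N m; "eef_pos": TCP position; "ee_rot": TCP orientation; "wrist_force": force on the tool from outside, world axes, zero at the start; "torque": the same for the moment, N m; "gripper_width": finger opening in m; "gripper_force": force on a finger pad.
Only numpy, scipy, OpenCV 4.12 (cv2) and the standard library are available. Lean on these libraries where they do the work, as an engineer would, in place of code of your own. Each camera call takes 0.05 s, during which the arm holds its last target. There are 200 camera calls.

## Working session

There is one attempt and no reset: what is moved stays moved. The work goes in short steps, Python scripts to look and compute and a tool call to move; the robot and the scene stay as the last step left them, time stands still between calls to the robot, and variables do not carry over. Pictures are saved under pics/ and viewed, at most 10 in all, crops included, and the job is handed in when it is done.

Besides the shell and the picture viewer there is one more tool, called as name([rows], argument=value, ...), one row to a line, values as JSON. move_arm: Moves the arm, as the interface text tells. Its arguments: {"type":"object","properties":{"increments":{"type":"array","items":{"type":"object","properties":{"x":{"type":"number"},"y":{"type":"number"},"z":{"type":"number"},"wx":{"type":"number"},"wy":{"type":"number"},"wz":{"type":"number"},"jaw":{"type":"number"}}}},"grip_force":{"type":"number"}},"required":["increments"]}

```bash
mkdir -p pics
cat > h.py <<'E'
import numpy as np, cv2
from station import bot, vision
def grab(n):
    c=vision.calibration(n); p,d=vision.grab_frame(n); return p,d,c
def cloud(d,c):
    K=np.array(c["K"]);R=np.array(c["R"]);t=np.array(c["t"]);h,w=d.shape
    u,v=np.meshgrid(np.arange(w),np.arange(h))
    a=(u-K[0,2])/K[0,0];b=(v-K[1,2])/K[1,1];x,y=a.copy(),b.copy()
    for _ in range(8):
        s=1+c["k1"]*(x*x+y*y);x,y=a/s,b/s
    P=np.stack([x*d,y*d,d],-1)
    return (P-t)@R
def proj(X,c):
    p=np.array(c["R"])@X+np.array(c["t"]);x,y=p[0]/p[2],p[1]/p[2];s=1+c["k1"]*(x*x+y*y);K=np.array(c["K"])
    return K[0,0]*x*s+K[0,2],K[1,1]*y*s+K[1,2]
E
python3 - <<'E'
from h import *
s=bot.get_state();print(s)
for n in("top","scene"):
    p,d,c=grab(n);np.savez(f"{n}.npz",p=p,d=d,P=cloud(d,c));print(n,c)
    cv2.imwrite(f"pics/{n}0.png",cv2.resize(p[...,::-1],(800,600),interpolation=cv2.INTER_CUBIC))
E
```

```text
{'t': 0.0, 'q': array([-1.42460438e+00,  3.51239403e-01,  1.65244313e+00, -3.92893278e-05,
        1.13909925e+00, -8.45816101e-02]), 'dq': array([ 0.00084248,  0.00055834, -0.0002696 , -0.0005447 ,  0.00092845,
        0.00140262]), 'effort': array([ 7.17640924e-04, -4.97327220e+01, -2.85251033e+01,  6.99056033e-02,
        2.57858844e-02, -1.11795769e-04]), 'eef_pos': array([ 0.1257766 , -0.53506974,  0.22609246]), 'ee_rot': array([ 9.93349205e-01,  1.15139058e-01, -3.61417235e-05, -5.93730116e-04]), 'wrist_force': array([-0.52280897, -0.39245855,  0.76807647]), 'torque': array([ 0.01350929, -0.02326769,  0.00903545]), 'gripper_force': 0.0, 'gripper_width': 0.09315358847545982}
top {'K': array([[507.02154536,   0.        , 281.32428232],
       [  0.        , 507.02154536, 210.24045546],
       [  0.        ,   0.        ,   1.        ]]), 'k1': -0.16714567082958326, 'R': array([[ 0.01163535, -0.99992192, -0.00455754],
       [-0.99700313, -0.01125253, -0.07653851],
       [ 0.07648125,  0.00543444, -0.99705621]]), 't': array([-0.0760777 ,  0.58178198,  1.20713434])}
scene {'K': array([[481.17154462,   0.        , 285.30553763],
       [  0.        , 481.17154462, 218.47274915],
       [  0.        ,   0.        ,   1.        ]]), 'k1': -0.013075361844752645, 'R': array([[ 0.87053342, -0.49196669, -0.01184663],
       [-0.29664091, -0.50539303, -0.81029751],
       [ 0.39265218,  0.70890526, -0.58589897]]), 't': array([-0.53801041,  0.2083116 ,  1.14723481])}
```

View pics/top0.png

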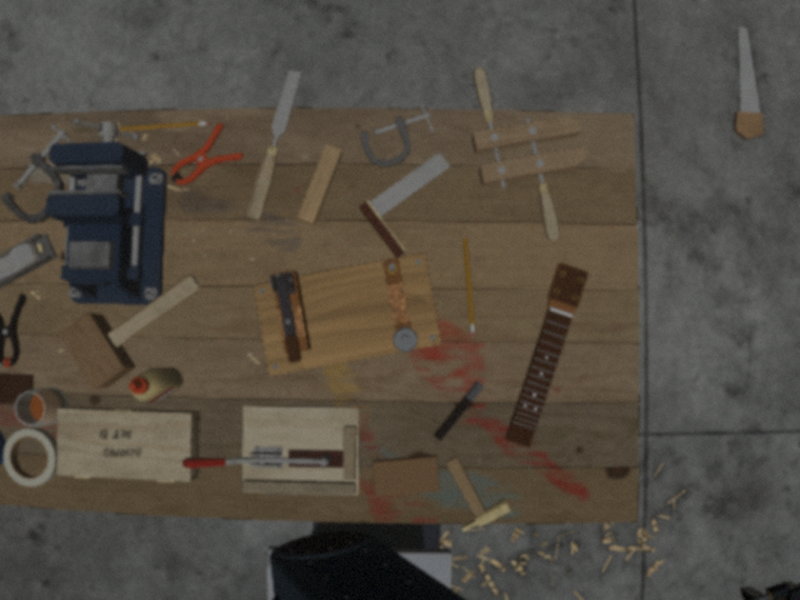

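View pics/scene0.png

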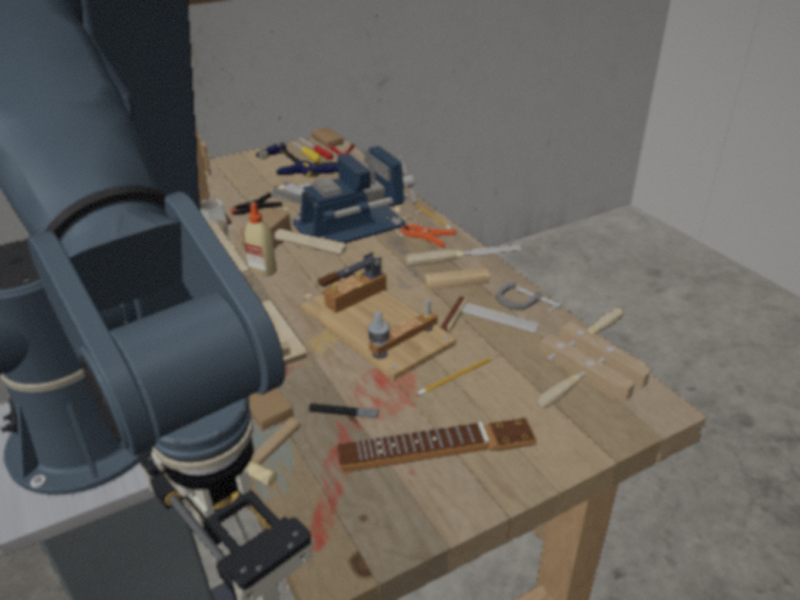

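The top view (800 px wide) shows the jig base corners at about (257,285), (425,257), (440,345) and (270,375). The collar is at (405,338), the bar's handle at (293,350), and the neck runs from its headstock end (572,265) to its plain end (519,440). The pencil is at (468,285) and the marker at (458,410).

```bash
cat >> h.py <<'E'
def onplane(u,v,z,c):
    K=np.array(c["K"]);R=np.array(c["R"]);t=np.array(c["t"])
    a=(u-K[0,2])/K[0,0];b=(v-K[1,2])/K[1,1];x,y=a,b
    for _ in range(8):
        s=1+c["k1"]*(x*x+y*y);x,y=a/s,b/s
    r=np.array([x,y,1])@R;o=-R.T@t
    return o+r*(z-o[2])/r[2]
E
python3 - <<'E'
from h import *
np.set_printoptions(precision=4,suppress=True)
c=vision.calibration("top");D=np.load("top.npz");P=D["P"];k=1/1.42857
cs=[onplane(u*k,v*k,.018,c) for u,v in((257,285),(425,257),(440,345),(270,375))]
print(np.array(cs),np.mean(cs,0))
z=P[...,2];ok=D["d"]>0
m=ok&(z<.2)&(z>-.05)
def reg(u0,u1,v0,v1,lo,hi):
    M=np.zeros_like(m);M[int(v0*k):int(v1*k),int(u0*k):int(u1*k)]=1
    return P[m&M&(z>lo)&(z<hi)]
b=reg(450,500,340,380,-.05,.05);print("bench z",b[:,2].mean(),b[:,2].std())
j=reg(320,380,290,340,-.05,.05);print("base z",j[:,2].mean(),j[:,2].std())
q=reg(500,600,255,450,.012,.06)
print("neck n",len(q),np.median(q[:,2]))
r=cv2.minAreaRect((q[:,:2]*1000).astype(np.float32));print(r,cv2.boxPoints(r))
sh=q[q[:,2]>.0195];r=cv2.minAreaRect((sh[:,:2]*1000).astype(np.float32));print("shaft",len(sh),r,np.median(sh[:,2]),cv2.boxPoints(r))
# jig base
q=reg(240,460,245,385,.010,.026)
r=cv2.minAreaRect((q[:,:2]*1000).astype(np.float32));print("jig",r)
q=reg(385,425,320,360,.075,.2);print("collar/rod",len(q),q.mean(0),np.percentile(q[:,2],[5,50,95]))
q=reg(270,310,330,365,.05,.2);print("handle",len(q),q.mean(0),np.percentile(q[:,2],[5,50,95]))
for u,v in((399,285),(398,305),(302,300),(303,320),(303,340),(283,330),(283,318)):print(u,v,P[int(v*k)-1:int(v*k)+2,int(u*k)-1:int(u*k)+2].reshape(-1,3).mean(0))
E
```

```text
[[ 0.6066  0.18    0.018 ]
 [ 0.6578 -0.1081  0.018 ]
 [ 0.5077 -0.1349  0.018 ]
 [ 0.4529  0.1538  0.018 ]] [0.5562 0.0227 0.018 ]
bench z -0.0014535641970547112 0.002700340001378404
base z 0.017354658825046245 0.0024187135795940237
neck n 2302 0.023175071147716525
((493.1812744140625, -318.9401550292969), (54.40576934814453, 319.5061340332031), 72.96307373046875) [[ 332.4687 -298.1436]
 [ 637.9537 -391.755 ]
 [ 653.8939 -339.7368]
 [ 348.4089 -246.1253]]
shaft 1693 ((485.3944091796875, -313.621826171875), (44.67152404785156, 301.55316162109375), 71.95108795166016) 0.024219654045242525 [[ 335.1169 -288.1436]
 [ 621.8314 -381.5734]
 [ 635.6719 -339.1001]
 [ 348.9575 -245.6702]]
jig ((568.38720703125, 39.68980407714844), (184.8132781982422, 325.5895080566406), 11.218446731567383)
collar/rod 237 [ 0.5153 -0.0754  0.0857] [0.0781 0.0819 0.1105]
handle 334 [0.5062 0.1047 0.0799] [0.053  0.0921 0.0983]
399 285 [ 0.6071 -0.0637  0.0506]
398 305 [ 0.5738 -0.0618  0.0512]
302 300 [0.5807 0.1006 0.0297]
303 320 [0.546  0.095  0.0474]
303 340 [0.5126 0.0932 0.055 ]
283 330 [0.528  0.1238 0.0733]
283 318 [0.5481 0.1211 0.0917]
```

move_arm([
  {"z":-25},
  {"x":26,"y":-23,"z":-5},
  {"x":26,"y":-23,"z":-5},
  {"x":26,"y":-23,"z":-5},
  {"x":26,"y":-23,"z":-5},
  {"x":26,"y":-23,"z":-5},
  {"x":26,"y":-23,"z":-5},
  {"x":26,"y":-23,"z":-5},
])

```text
validation failed for argument at $.in...
```

move_arm([
  {"x":26,"y":-23,"z":-5},
  {"x":26,"y":-23,"z":-5},
  {"x":26,"y":-23,"z":-5},
  {"x":26,"y":-23,"z":-5},
  {"x":26,"y":-23,"z":-5},
  {"x":26,"y":-23,"z":-5},
  {"x":26,"y":-23,"z":-5},
  {"x":26,"y":-23,"z":-5},
])

```text
validation failed for argument at $.in...
```

move_arm([
  {"x":26,"y":-23},
  {"x":26,"y":-23},
  {"x":26,"y":-23},
  {"x":26,"y":-23},
  {"x":26,"y":-23},
  {"wz":3},
  {},
])

```text
validation failed for argument at $.in...
```

Run:
```python
from h import *
np.set_printoptions(precision=4,suppress=True)
s=bot.get_state();print(s["t"],s["eef_pos"],s["ee_rot"],s["q"])
p,d,c=grab("wrist");P=cloud(d,c);np.savez("w1.npz",p=p,d=d,P=P,**c);print(c)
cv2.imwrite("pics/w1.png",cv2.resize(p[...,::-1],(800,600),interpolation=cv2.INTER_CUBIC))
```

```text
0.1 [ 0.1258 -0.5351  0.2262] [ 0.9933  0.1152 -0.     -0.0005] [-1.4246  0.3512  1.6523 -0.      1.1391 -0.0846]
{'K': array([[296.2535,   0.    , 280.1456],
       [  0.    , 296.2535, 200.6471],
       [  0.    ,   0.    ,   1.    ]]), 'k1': -0.004413931258143584, 'R': array([[ 0.2284, -0.9736, -0.0012],
       [-0.9435, -0.2216,  0.2462],
       [-0.24  , -0.0551, -0.9692]]), 't': array([-0.5488, -0.0296,  0.3907])}
```

View pics/w1.png

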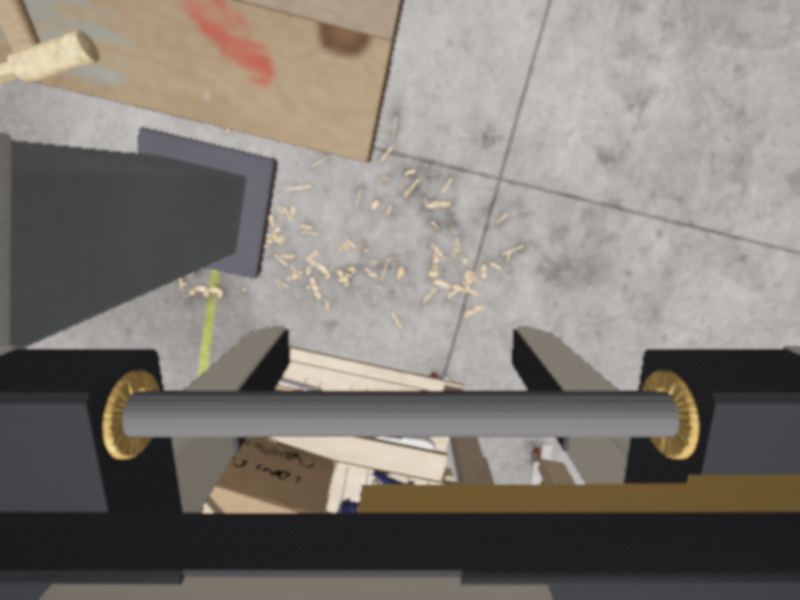

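The call was refused at validation and the arm has not moved. The wrist picture shows only the floor beyond the bench, with the fingers at about (250,350) and (550,350). I'll retry with one full row.

move_arm([
  {"x":0,"y":0,"z":-25,"wx":0,"wy":0,"wz":3,"jaw":0},
], grip_force=20)

```text
t: 0.23
eef_pos: [0.1255, -0.5334, 0.2478]
ee_rot: [0.996, 0.089, -0.0, -0.004]
wrist_force: [-0.7, -0.2, -0.1]
gripper_width: 0.0929
gripper_force: 0.0
```

move_arm([
  {"x":26,"y":-25,"z":-5,"wx":0,"wy":0,"wz":0,"jaw":0},
  {"x":26,"y":-25,"z":-5,"wx":0,"wy":0,"wz":0,"jaw":0},
  {"x":26,"y":-25,"z":-5,"wx":0,"wy":0,"wz":0,"jaw":0},
  {"x":26,"y":-25,"z":-5,"wx":0,"wy":0,"wz":0,"jaw":0},
  {"x":26,"y":-25,"z":-5,"wx":0,"wy":0,"wz":0,"jaw":0},
  {"x":26,"y":-25,"z":-5,"wx":0,"wy":0,"wz":0,"jaw":0},
  {"x":26,"y":-25,"z":-5,"wx":0,"wy":0,"wz":0,"jaw":0},
  {"x":26,"y":-25,"z":-5,"wx":0,"wy":0,"wz":0,"jaw":0},
], grip_force=20)

```text
t: 0.9
eef_pos: [0.2956, -0.3, 0.2918]
ee_rot: [0.996, 0.089, -0.0, -0.0]
wrist_force: [0.9, -0.6, 0.4]
gripper_width: 0.0929
gripper_force: 0.0
```

move_arm([
  {"x":26,"y":-25,"z":-5,"wx":0,"wy":0,"wz":0,"jaw":0},
  {"x":26,"y":-25,"z":-5,"wx":0,"wy":0,"wz":0,"jaw":0},
  {"x":26,"y":-25,"z":-5,"wx":0,"wy":0,"wz":0,"jaw":0},
  {"x":26,"y":-25,"z":-5,"wx":0,"wy":0,"wz":0,"jaw":0},
  {"x":26,"y":-25,"z":-5,"wx":0,"wy":0,"wz":0,"jaw":0},
  {"x":26,"y":-25,"z":-5,"wx":0,"wy":0,"wz":0,"jaw":0},
  {"x":26,"y":-25,"z":-5,"wx":0,"wy":0,"wz":0,"jaw":0},
  {"x":26,"y":-25,"z":-5,"wx":0,"wy":0,"wz":0,"jaw":0},
], grip_force=20)

```text
t: 1.57
eef_pos: [0.4649, -0.0661, 0.3319]
ee_rot: [0.996, 0.089, -0.0, 0.0]
wrist_force: [0.4, -0.9, 0.3]
gripper_width: 0.093
gripper_force: 0.0
```

move_arm([
  {"x":0,"y":-25,"z":0,"wx":0,"wy":0,"wz":0,"jaw":0},
  {"x":0,"y":-25,"z":0,"wx":0,"wy":0,"wz":0,"jaw":0},
  {"x":0,"y":-25,"z":0,"wx":0,"wy":0,"wz":0,"jaw":0},
  {"x":0,"y":-10,"z":0,"wx":0,"wy":0,"wz":0,"jaw":0},
  {"x":0,"y":0,"z":0,"wx":0,"wy":0,"wz":0,"jaw":0},
], grip_force=20)

```text
t: 1.98
eef_pos: [0.4488, 0.0171, 0.3316]
ee_rot: [0.996, 0.09, -0.0, -0.0]
wrist_force: [0.3, -1.0, 0.4]
gripper_width: 0.0932
gripper_force: 0.0
```

Run:
```python
from h import *
np.set_printoptions(precision=4,suppress=True)
s=bot.get_state();print(s["t"],s["eef_pos"],s["ee_rot"],s["q"])
p,d,c=grab("wrist");P=cloud(d,c);np.savez("w1.npz",p=p,d=d,P=P,**c)
cv2.imwrite("pics/w2.png",cv2.resize(p[...,::-1],(800,600),interpolation=cv2.INTER_CUBIC))
```

```text
1.9833 [0.4488 0.0171 0.3316] [ 0.9959  0.0903 -0.0001 -0.0001] [-0.0658  0.0642  1.7472  0.0002  1.3304  1.3241]
```

View pics/w2.png

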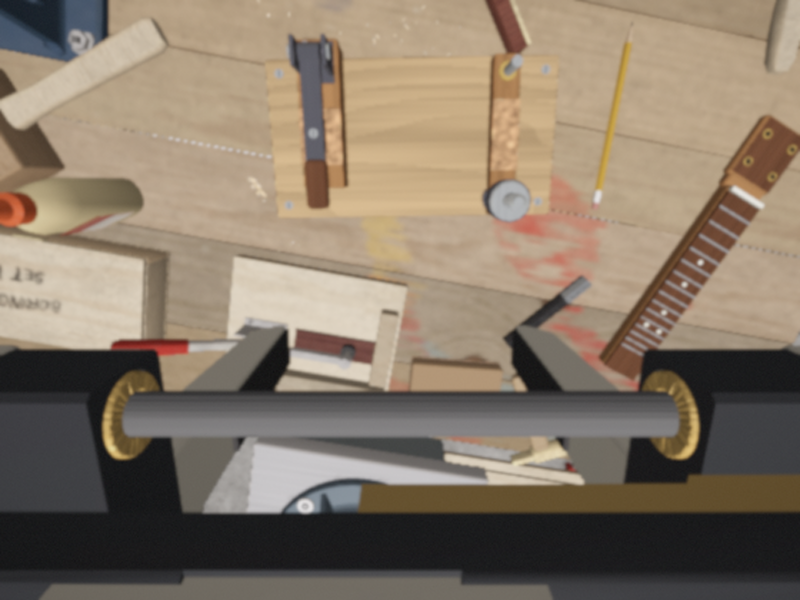

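The jig base corners are at (268,60), (557,55), (550,213) and (278,216). The beam cork is at about (506,140), the block cork strip at (336,130), the collar at (509,201) and the handle at (317,183). The neck runs from (778,125) to (620,365).

Run:
```python
from h import *
np.set_printoptions(precision=4,suppress=True)
D=np.load("w1.npz");c={"K":D["K"],"k1":float(D["k1"]),"R":D["R"],"t":D["t"]};P=D["P"];k=.7;ok=D["d"]>0
cs=np.array([onplane(u*k,v*k,.018,c) for u,v in((268,60),(557,55),(550,213),(278,216))])
print(cs,cs.mean(0))
for a,b in((1,0),(2,3)):print("yaw",np.degrees(np.arctan2(-(cs[b]-cs[a])[0],(cs[b]-cs[a])[1])),np.linalg.norm(cs[b]-cs[a]))
for a,b in((3,0),(2,1)):print("yawx",np.degrees(np.arctan2((cs[b]-cs[a])[1],(cs[b]-cs[a])[0])),np.linalg.norm(cs[b]-cs[a]))
def patch(n,u0,u1,v0,v1):
    sl=np.s_[int(v0*k):int(v1*k)+1,int(u0*k):int(u1*k)+1];q=P[sl][ok[sl]];print(n,len(q),np.median(q,0),"sd",q[:,2].std(),"mean",q[:,2].mean());return q
b=patch("base",360,480,75,200)
A=np.c_[b[:,:2]-[.55,.02],np.ones(len(b))];co=np.linalg.lstsq(A,b[:,2],rcond=None)[0];print("plane",co)
def h(n,*a):
    q=patch(n,*a);z=q[:,2]-np.c_[q[:,:2]-[.55,.02],np.ones(len(q))]@co+.018;print("   height",np.median(z),z.mean())
h("beamcork",498,514,105,172);h("blockcork",332,339,95,165);h("collar",500,505,190,212);h("collar2",515,522,190,212);h("handle",311,322,170,200);h("bar",306,318,90,150)
print("collar",onplane(509*k,201*k,.0825,c),"handle",onplane(317*k,183*k,.098,c))
# neck
for n,u,v,z in(("headL",765,115,.014),("headR",806,150,.014),("plainL",603,357,.025),("plainR",632,377,.025),("nutL",735,187,.025),("nutR",763,207,.025),("pencil tip",631,25,.004),("pencil end",597,202,.004),("marker",585,285,.008),("marker",510,343,.008)):
    print(n,onplane(u*k,v*k,z,c))
```

```text
[[ 0.6063  0.183   0.018 ]
 [ 0.6634 -0.1046  0.018 ]
 [ 0.5089 -0.1394  0.018 ]
 [ 0.4517  0.1557  0.018 ]] [0.5576 0.0237 0.018 ]
yaw 11.240577422348407 0.2932379763644436
yaw 10.965756223094086 0.3006100145503365
yawx 10.021847877059024 0.1569634086718666
yawx 12.698287344246724 0.15842105110754134
base 7625 [0.5608 0.0177 0.0189] sd 0.0008886934388153513 mean 0.01888373828489891
plane [-0.0019 -0.0004  0.0189]
beamcork 576 [ 0.5719 -0.0643  0.0528] sd 0.0010321929102838816 mean 0.05276538557183229
   height 0.051913923557855325 0.05187082782047189
blockcork 298 [0.5491 0.0998 0.0595] sd 0.001505715552291698 mean 0.05907988929106267
   height 0.05854749237743521 0.058208388424116485
collar 64 [ 0.5127 -0.0683  0.0839] sd 0.0021037582620655965 mean 0.08440799162101842
   height 0.0828461554924772 0.08339935222760561
collar2 96 [ 0.5153 -0.0761  0.112 ] sd 0.011569174386190205 mean 0.10625757757221926
   height 0.11103211759113096 0.10525061003659558
handle 207 [0.4967 0.104  0.0978] sd 0.000821757026949101 mean 0.09783187508881294
   height 0.09685580179571406 0.09686237174897447
bar 391 [0.5511 0.1157 0.0943] sd 0.0008433739261302077 mean 0.09430762890754929
   height 0.0934548104858433 0.09344612939308694
collar [ 0.5136 -0.0751  0.0825] handle [0.4981 0.103  0.098 ]
headL [ 0.6491 -0.3377  0.014 ]
headR [ 0.6238 -0.3951  0.014 ]
plainL [ 0.3568 -0.2436  0.025 ]
plainR [ 0.3382 -0.2857  0.025 ]
nutL [ 0.5716 -0.3254  0.025 ]
nutR [ 0.557  -0.3633  0.025 ]
pencil tip [ 0.7087 -0.176   0.004 ]
pencil end [ 0.5302 -0.1935  0.004 ]
marker [ 0.4351 -0.2057  0.008 ]
marker [ 0.3485 -0.1365  0.008 ]
```

move_arm([
  {"x":15,"y":-19,"z":25,"wx":0,"wy":0,"wz":-0.6,"jaw":0.35},
  {"x":15,"y":-19,"z":30,"wx":0,"wy":0,"wz":0,"jaw":0.35},
  {"x":15,"y":-19,"z":30,"wx":0,"wy":0,"wz":0,"jaw":0.35},
  {"x":14,"y":-18,"z":30,"wx":0,"wy":0,"wz":0,"jaw":0.35},
  {"x":0,"y":0,"z":40,"wx":0,"wy":0,"wz":0,"jaw":0.35},
  {"x":0,"y":0,"z":40,"wx":0,"wy":0,"wz":0,"jaw":0.35},
  {"x":0,"y":0,"z":35,"wx":0,"wy":0,"wz":0,"jaw":0.35},
  {"x":0,"y":0,"z":20,"wx":0,"wy":0,"wz":0,"jaw":0.35},
], grip_force=10)

```text
t: 2.7
eef_pos: [0.492, 0.0988, 0.0779]
ee_rot: [0.996, 0.094, -0.002, 0.0]
wrist_force: [-0.8, 0.6, -0.3]
gripper_width: 0.0605
gripper_force: 0.0
```

move_arm([
  {"x":0,"y":0,"z":0,"wx":0,"wy":0,"wz":0,"jaw":1},
  {"x":0,"y":0,"z":0,"wx":0,"wy":0,"wz":0,"jaw":1},
  {"x":0,"y":0,"z":0,"wx":0,"wy":0,"wz":0,"jaw":1},
  {"x":0,"y":0,"z":0,"wx":0,"wy":0,"wz":0,"jaw":1},
  {"x":0,"y":0,"z":0,"wx":0,"wy":0,"wz":0,"jaw":1},
], grip_force=10)

```text
t: 3.12
eef_pos: [0.4942, 0.1002, 0.0831]
ee_rot: [0.996, 0.094, 0.001, -0.0]
wrist_force: [0.2, 0.1, -0.2]
gripper_width: 0.0317
gripper_force: 0.0
```

move_arm([
  {"x":0,"y":0,"z":0,"wx":0,"wy":0,"wz":0,"jaw":1},
  {"x":0,"y":0,"z":0,"wx":0,"wy":0,"wz":0,"jaw":1},
  {"x":0,"y":0,"z":0,"wx":0,"wy":0,"wz":0,"jaw":1},
  {"x":0,"y":0,"z":0,"wx":0,"wy":0,"wz":0,"jaw":1},
], grip_force=10)

```text
t: 3.45
eef_pos: [0.4934, 0.1026, 0.0827]
ee_rot: [0.996, 0.094, 0.001, -0.002]
wrist_force: [-3.3, 20.0, 4.5]
gripper_width: 0.0208
gripper_force: 10.0
```

move_arm([
  {"x":1.3,"y":0,"z":-16.9,"wx":0,"wy":0,"wz":0,"jaw":1},
  {"x":3.8,"y":0,"z":-16.5,"wx":0,"wy":0,"wz":0,"jaw":1},
  {"x":6.2,"y":0,"z":-15.8,"wx":0,"wy":0,"wz":0,"jaw":1},
  {"x":8.4,"y":0,"z":-14.6,"wx":0,"wy":0,"wz":0,"jaw":1},
  {"x":10.6,"y":0,"z":-13.2,"wx":0,"wy":0,"wz":0,"jaw":1},
  {"x":12.5,"y":0,"z":-11.5,"wx":0,"wy":0,"wz":0,"jaw":1},
], grip_force=10)

```text
t: 3.95
eef_pos: [0.5344, 0.1111, 0.1713]
ee_rot: [0.996, 0.094, -0.001, -0.002]
wrist_force: [-4.3, 17.9, -3.3]
gripper_width: 0.02
gripper_force: 10.0
```

move_arm([
  {"x":14,"y":-1.5,"z":-9.5,"wx":0,"wy":0,"wz":0,"jaw":1},
  {"x":15.2,"y":-1,"z":-7.3,"wx":0,"wy":0,"wz":0,"jaw":1},
  {"x":16.3,"y":0,"z":-5,"wx":0,"wy":0,"wz":0,"jaw":1},
  {"x":16.7,"y":0,"z":-2.4,"wx":0,"wy":0,"wz":0,"jaw":1},
  {"x":16.9,"y":0,"z":0,"wx":0,"wy":0,"wz":0,"jaw":1},
  {"x":16.8,"y":0,"z":2.7,"wx":0,"wy":0,"wz":0,"jaw":1},
  {"x":0,"y":0,"z":0,"wx":0,"wy":0,"wz":0,"jaw":1},
], grip_force=10)

```text
t: 4.53
eef_pos: [0.6316, 0.1305, 0.193]
ee_rot: [0.996, 0.094, 0.002, -0.001]
wrist_force: [1.7, 5.8, 7.2]
gripper_width: 0.0199
gripper_force: 10.0
```

move_arm([
  {"x":0,"y":0,"z":0,"wx":0,"wy":0,"wz":0,"jaw":0.4},
  {"x":0,"y":0,"z":0,"wx":0,"wy":0,"wz":0,"jaw":0.4},
  {"x":0,"y":0,"z":0,"wx":0,"wy":0,"wz":0,"jaw":0.4},
  {"x":0,"y":0,"z":-35,"wx":0,"wy":0,"wz":0,"jaw":0.4},
  {"x":0,"y":0,"z":-40,"wx":0,"wy":0,"wz":0,"jaw":0.4},
  {"x":-30,"y":0,"z":-20,"wx":0,"wy":0,"wz":0,"jaw":0},
  {"x":-36,"y":15,"z":-10,"wx":0,"wy":0,"wz":0,"jaw":0},
  {"x":-36,"y":15,"z":-10,"wx":0,"wy":0,"wz":0,"jaw":0},
], grip_force=10)

```text
t: 5.2
eef_pos: [0.533, 0.08, 0.3075]
ee_rot: [0.995, 0.095, 0.001, 0.0]
wrist_force: [1.1, -0.1, -0.4]
gripper_width: 0.0689
gripper_force: 0.0
```

move_arm([
  {"x":-35,"y":16,"z":-10,"wx":0,"wy":0,"wz":0,"jaw":0},
  {"x":-35,"y":16,"z":0,"wx":0,"wy":0,"wz":0,"jaw":0},
  {"x":-30,"y":16,"z":0,"wx":0,"wy":0,"wz":0,"jaw":0},
  {"x":0,"y":0,"z":0,"wx":0,"wy":0,"wz":0,"jaw":0},
  {"x":0,"y":0,"z":0,"wx":0,"wy":0,"wz":0,"jaw":0},
], grip_force=10)

```text
t: 5.62
eef_pos: [0.4444, 0.0136, 0.3173]
ee_rot: [0.996, 0.093, 0.001, 0.0]
wrist_force: [-0.1, 0.3, 0.7]
gripper_width: 0.0924
gripper_force: 0.0
```

Run:
```python
from h import *
np.set_printoptions(precision=4,suppress=True)
s=bot.get_state();print(s["t"],s["eef_pos"],s["ee_rot"],s["q"])
p,d,c=grab("wrist");P=cloud(d,c);np.savez("w2.npz",p=p,d=d,P=P,**c)
cv2.imwrite("pics/w3.png",cv2.resize(p[:270,150:450][...,::-1],(800,720),interpolation=cv2.INTER_CUBIC)[:600])
```

```text
5.6167 [0.4444 0.0136 0.3173] [0.9956 0.0934 0.0007 0.0002] [-0.0741  0.0648  1.7812 -0.0001  1.2942  1.3097]
```

View pics/w3.png

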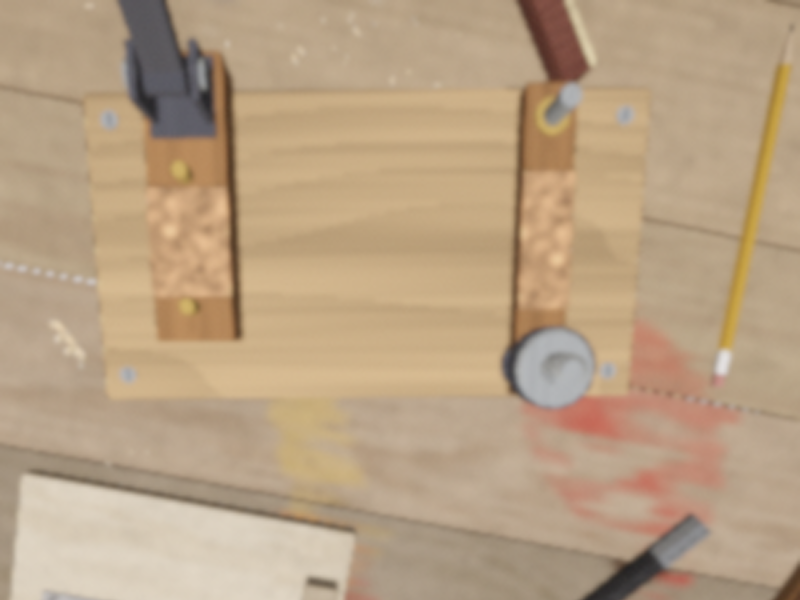

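The bar is standing back. In the crop the base corners are at (85,95), (648,90), (630,395) and (108,398). The block cork spans (148..228, 187..296), the beam cork spans (521..573, 170..308), and the collar is at (552,367).

```bash
cat > m.py <<'E'
from h import *
np.set_printoptions(precision=4,suppress=True)
def measure(f,beam,block,base):
    D=np.load(f);P=D["P"];ok=D["d"]>0
    def pt(b):
        u0,u1,v0,v1=b;f=lambda u:int(round(150+u/2.667));g=lambda v:int(round(v/2.667))
        s=np.s_[g(v0):g(v1)+1,f(u0):f(u1)+1];return P[s][ok[s]]
    q=np.concatenate([pt(b) for b in base]);F=lambda q:np.c_[q[:,:2]-[.55,.02],np.ones(len(q))]
    co=np.linalg.lstsq(F(q),q[:,2],rcond=None)[0];print("plane",co)
    o=[]
    for b in(beam,block):
        x=pt(b);z=x[:,2]-F(x)@co+.018;print(len(x),np.median(x,0),"h",np.median(z),z.mean(),z.std());o.append(z.mean())
    print("diff",o[1]-o[0])
if __name__=="__main__":
    measure("w2.npz",(530,560,180,298),(162,222,198,285),[(260,490,110,380),(100,138,140,340),(585,625,140,330)])
    D=np.load("w2.npz");c={"K":D["K"],"k1":float(D["k1"]),"R":D["R"],"t":D["t"]}
    o=lambda u,v,z:onplane(150+u/2.667,v/2.667,z,c)
    cs=np.array([o(u,v,.018) for u,v in((85,95),(648,90),(630,395),(108,398))]);print(cs,cs.mean(0))
    for a,b in((1,0),(2,3)):print("yaw",np.degrees(np.arctan2(-(cs[b]-cs[a])[0],(cs[b]-cs[a])[1])))
    bl=np.mean([o(u,v,.059) for u,v in((148,187),(228,187),(233,296),(155,297))],0)
    be=np.mean([o(u,v,.052) for u,v in((525,170),(575,170),(567,308),(519,308))],0)
    print("block",bl,"beam",be,np.degrees(np.arctan2(-(bl-be)[0],(bl-be)[1])),np.linalg.norm((bl-be)[:2]))
    print("pins",o(180,166,.0735),o(187,301,.0735),"collar",o(552,367,.083))
E
python3 m.py
```

```text
plane [-0.0012 -0.0011  0.0189]
551 [ 0.5754 -0.0631  0.0528] h 0.051882030208538224 0.05192717836658458 0.0007712447780274942
778 [0.5405 0.1109 0.0597] h 0.058955509317111736 0.05894897238510186 0.0008692825122203587
diff 0.007021794018517283
[[ 0.6052  0.1847  0.018 ]
 [ 0.6624 -0.1054  0.018 ]
 [ 0.5078 -0.1389  0.018 ]
 [ 0.4506  0.1549  0.018 ]] [0.5565 0.0238 0.018 ]
yaw 11.165004524184136
yaw 11.019824278627473
block [0.5399 0.1114 0.059 ] beam [ 0.5749 -0.064   0.052 ] 11.285273510622801 0.17885738182399602
pins [0.5717 0.1183 0.0735] [0.5117 0.1067 0.0735] collar [ 0.5141 -0.0744  0.083 ]
```

move_arm([
  {"x":13,"y":25,"z":30,"wx":0,"wy":0,"wz":0,"jaw":0},
  {"x":13,"y":25,"z":30,"wx":0,"wy":0,"wz":0,"jaw":0},
  {"x":13,"y":25,"z":30,"wx":0,"wy":0,"wz":0,"jaw":0},
  {"x":13,"y":25,"z":30,"wx":0,"wy":0,"wz":0,"jaw":0.2},
  {"x":0,"y":0,"z":40,"wx":0,"wy":0,"wz":0,"jaw":0.2},
  {"x":0,"y":0,"z":40,"wx":0,"wy":0,"wz":0,"jaw":0.2},
  {"x":0,"y":0,"z":33,"wx":0,"wy":0,"wz":0,"jaw":0.2},
  {"x":0,"y":0,"z":20,"wx":0,"wy":0,"wz":0,"jaw":0.2},
], grip_force=20)

```text
t: 6.33
eef_pos: [0.5141, -0.0733, 0.0595]
ee_rot: [0.996, 0.095, -0.002, -0.001]
wrist_force: [-0.6, -0.2, 0.2]
gripper_width: 0.0749
gripper_force: 0.0
```

move_arm([
  {"x":0,"y":0,"z":0,"wx":0,"wy":0,"wz":0,"jaw":0.4},
  {"x":0,"y":0,"z":0,"wx":0,"wy":0,"wz":0,"jaw":0.4},
  {"x":0,"y":0,"z":0,"wx":0,"wy":0,"wz":0,"jaw":0.4},
], grip_force=20)

```text
t: 6.58
eef_pos: [0.5163, -0.074, 0.0647]
ee_rot: [0.996, 0.095, 0.001, 0.0]
wrist_force: [0.3, -0.0, 0.8]
gripper_width: 0.059
gripper_force: 0.0
```

move_arm([
  {"x":-2,"y":1,"z":0,"wx":0,"wy":0,"wz":0,"jaw":1},
  {"x":0,"y":0,"z":0,"wx":0,"wy":0,"wz":0,"jaw":1},
  {"x":0,"y":0,"z":0,"wx":0,"wy":0,"wz":0,"jaw":1},
  {"x":0,"y":0,"z":0,"wx":0,"wy":0,"wz":0,"jaw":1},
  {"x":0,"y":0,"z":0,"wx":0,"wy":0,"wz":0,"jaw":1},
], grip_force=20)

```text
t: 7.0
eef_pos: [0.5139, -0.0761, 0.0646]
ee_rot: [0.996, 0.094, 0.001, 0.001]
wrist_force: [-1.4, -5.1, 6.7]
gripper_width: 0.0386
gripper_force: 20.0
```

move_arm([
  {"x":0,"y":0,"z":-0.3,"wx":0,"wy":0,"wz":-7,"jaw":1},
  {"x":0,"y":0,"z":-0.3,"wx":0,"wy":0,"wz":-7,"jaw":1},
  {"x":0,"y":0,"z":-0.3,"wx":0,"wy":0,"wz":-7,"jaw":1},
  {"x":0,"y":0,"z":-0.3,"wx":0,"wy":0,"wz":-7,"jaw":1},
  {"x":0,"y":0,"z":-0.3,"wx":0,"wy":0,"wz":-7,"jaw":1},
  {"x":0,"y":0,"z":-0.3,"wx":0,"wy":0,"wz":-7,"jaw":1},
  {"x":0,"y":0,"z":-0.3,"wx":0,"wy":0,"wz":-7,"jaw":1},
  {"x":0,"y":0,"z":-0.3,"wx":0,"wy":0,"wz":-7,"jaw":1},
], grip_force=20)

```text
t: 7.67
eef_pos: [0.5146, -0.0769, 0.0671]
ee_rot: [0.833, 0.553, 0.001, 0.002]
wrist_force: [1.7, -11.3, 3.1]
gripper_width: 0.0388
gripper_force: 20.0
```

move_arm([
  {"x":0,"y":0,"z":-0.3,"wx":0,"wy":0,"wz":-7,"jaw":1},
  {"x":0,"y":0,"z":-0.3,"wx":0,"wy":0,"wz":-7,"jaw":1},
  {"x":0,"y":0,"z":-0.3,"wx":0,"wy":0,"wz":-7,"jaw":1},
  {"x":0,"y":0,"z":-0.3,"wx":0,"wy":0,"wz":-7,"jaw":1},
  {"x":0,"y":0,"z":-0.3,"wx":0,"wy":0,"wz":-7,"jaw":1},
  {"x":0,"y":0,"z":-0.3,"wx":0,"wy":0,"wz":-7,"jaw":1},
  {"x":0,"y":0,"z":-0.3,"wx":0,"wy":0,"wz":-7,"jaw":1},
  {"x":0,"y":0,"z":-0.3,"wx":0,"wy":0,"wz":-7,"jaw":1},
], grip_force=20)

```text
t: 8.33
eef_pos: [0.5158, -0.0768, 0.0697]
ee_rot: [0.476, 0.879, 0.0, 0.003]
wrist_force: [8.2, -8.2, -1.1]
gripper_width: 0.0391
gripper_force: 20.0
```

move_arm([
  {"x":0,"y":0,"z":-0.3,"wx":0,"wy":0,"wz":-7,"jaw":1},
  {"x":0,"y":0,"z":-0.3,"wx":0,"wy":0,"wz":-7,"jaw":1},
  {"x":0,"y":0,"z":-0.3,"wx":0,"wy":0,"wz":-7,"jaw":1},
  {"x":0,"y":0,"z":-0.3,"wx":0,"wy":0,"wz":-7,"jaw":1},
  {"x":0,"y":0,"z":-0.3,"wx":0,"wy":0,"wz":-7,"jaw":1},
  {"x":0,"y":0,"z":-0.3,"wx":0,"wy":0,"wz":-7,"jaw":1},
  {"x":0,"y":0,"z":-0.2,"wx":0,"wy":0,"wz":-4,"jaw":1},
  {"x":0,"y":0,"z":0,"wx":0,"wy":0,"wz":0,"jaw":1},
], grip_force=20)

```text
t: 9.0
eef_pos: [0.5163, -0.0761, 0.0718]
ee_rot: [0.095, 0.995, -0.0, 0.004]
wrist_force: [10.6, -1.8, -0.1]
gripper_width: 0.0386
gripper_force: 20.0
```

move_arm([
  {"x":0,"y":0,"z":0,"wx":0,"wy":0,"wz":0,"jaw":0.2},
  {"x":0,"y":0,"z":0,"wx":0,"wy":0,"wz":0,"jaw":0.2},
  {"x":0,"y":0,"z":0,"wx":0,"wy":0,"wz":0,"jaw":0.2},
  {"x":0,"y":0,"z":-30,"wx":0,"wy":0,"wz":0,"jaw":0.2},
  {"x":0,"y":0,"z":-40,"wx":0,"wy":0,"wz":0,"jaw":0.2},
  {"x":0,"y":0,"z":-40,"wx":0,"wy":0,"wz":0,"jaw":0},
  {"x":-10,"y":10,"z":-30,"wx":0,"wy":0,"wz":0,"jaw":0},
  {"x":-20,"y":20,"z":-30,"wx":0,"wy":0,"wz":0,"jaw":0},
], grip_force=20)

```text
t: 9.67
eef_pos: [0.5474, -0.0524, 0.2428]
ee_rot: [0.098, 0.995, -0.0, -0.0]
wrist_force: [-0.6, -0.7, 0.3]
gripper_width: 0.0873
gripper_force: 0.0
```

move_arm([
  {"x":-20,"y":20,"z":-30,"wx":0,"wy":0,"wz":0,"jaw":0},
  {"x":-25,"y":23,"z":-20,"wx":0,"wy":0,"wz":0,"jaw":0},
  {"x":-25,"y":23,"z":-20,"wx":0,"wy":0,"wz":0,"jaw":0},
  {"x":-25,"y":23,"z":-20,"wx":0,"wy":0,"wz":0,"jaw":0},
  {"x":0,"y":0,"z":0,"wx":0,"wy":0,"wz":0,"jaw":0},
  {"x":0,"y":0,"z":0,"wx":0,"wy":0,"wz":0,"jaw":0},
], grip_force=20)

```text
t: 10.17
eef_pos: [0.6596, 0.0179, 0.3303]
ee_rot: [0.097, 0.995, 0.0, 0.0]
wrist_force: [-0.0, 0.0, -0.5]
gripper_width: 0.0929
gripper_force: 0.0
```

```bash
cat > lv.py <<'E'
from h import *
import sys
np.set_printoptions(precision=4,suppress=True)
s=bot.get_state();print(s["t"],s["eef_pos"],s["ee_rot"],s["q"])
p,d,c=grab("wrist");P=cloud(d,c);np.savez(sys.argv[1],p=p,d=d,P=P,**c)
a=np.radians(11.1);ex=np.array([np.cos(a),np.sin(a)]);ey=np.array([-ex[1],ex[0]])
r=P[...,:2]-[.5565,.0235];J=np.stack([r@ex,r@ey],-1);ok=d>0
def sel(x0,x1,y0,y1,z0,z1):
    return P[ok&(J[...,0]>x0)&(J[...,0]<x1)&(J[...,1]>y0)&(J[...,1]<y1)&(P[...,2]>z0)&(P[...,2]<z1)]
F=lambda q:np.c_[q[:,:2]-[.55,.02],np.ones(len(q))]
b=sel(-.07,.07,-.06,.06,.010,.026);co=np.linalg.lstsq(F(b),b[:,2],rcond=None)[0];o=[]
for n,R in(("beam",(-.025,.025,-.099,-.081)),("block",(-.02,.02,.075,.105))):
    x=sel(*R,.04,.075);z=x[:,2]-F(x)@co+.018;print(n,len(x),np.median(z),z.mean(),z.std());o.append(z.mean())
print(len(b),co,"block-beam",o[1]-o[0])
E
python3 lv.py w3.npz
```

```text
10.1667 [0.6596 0.0179 0.3303] [0.0967 0.9953 0.     0.0001] [-0.0435  0.4862  1.1973  0.      1.4579 -1.4205]
beam 467 0.05897643750384961 0.05897607677604398 0.0008356845066487351
block 700 0.05889495150534216 0.05888234354920907 0.000825821655804186
7699 [-0.0011 -0.0007  0.019 ] block-beam -9.373322683491059e-05
```

move_arm([
  {"x":0,"y":-40,"z":0,"wx":0,"wy":0,"wz":0,"jaw":0},
  {"x":0,"y":-40,"z":0,"wx":0,"wy":0,"wz":0,"jaw":0},
  {"x":0,"y":-40,"z":0,"wx":0,"wy":0,"wz":0,"jaw":0},
  {"x":0,"y":-40,"z":0,"wx":0,"wy":0,"wz":0,"jaw":0},
  {"x":0,"y":-40,"z":0,"wx":0,"wy":0,"wz":0,"jaw":0},
  {"x":0,"y":-40,"z":0,"wx":0,"wy":0,"wz":0,"jaw":0},
  {"x":0,"y":-40,"z":0,"wx":0,"wy":0,"wz":0,"jaw":0},
  {"x":0,"y":-40,"z":0,"wx":0,"wy":0,"wz":0,"jaw":0},
], grip_force=20)

```text
t: 10.88
eef_pos: [0.5946, -0.2989, 0.3296]
ee_rot: [0.098, 0.995, 0.0, -0.001]
wrist_force: [0.3, 0.2, 0.2]
gripper_width: 0.0929
gripper_force: 0.0
```

move_arm([
  {"x":0,"y":0,"z":0,"wx":0,"wy":0,"wz":3.5,"jaw":0},
  {"x":0,"y":0,"z":0,"wx":0,"wy":0,"wz":3.5,"jaw":0},
  {"x":0,"y":0,"z":0,"wx":0,"wy":0,"wz":0,"jaw":0},
], grip_force=20)

```text
t: 11.13
eef_pos: [0.5952, -0.2978, 0.3293]
ee_rot: [0.16, 0.987, 0.0, -0.001]
wrist_force: [0.6, -0.3, -0.1]
gripper_width: 0.0931
gripper_force: 0.0
```

Run:
```python
from h import *
np.set_printoptions(precision=4,suppress=True)
s=bot.get_state();print(s["t"],s["eef_pos"],s["ee_rot"],s["q"])
p,d,c=grab("wrist");P=cloud(d,c);np.savez("w4.npz",p=p,d=d,P=P,**c)
cv2.imwrite("pics/w5.png",cv2.resize(p[...,::-1],(800,600),interpolation=cv2.INTER_CUBIC))
ok=d>0;z=P[...,2]
q=P[ok&(z>.008)&(z<.035)&(P[...,0]>.32)&(P[...,0]<.68)&(P[...,1]<-.22)&(P[...,1]>-.42)]
for n,m in(("all",q),("shaft",q[q[:,2]>.0205])):
    r=cv2.minAreaRect((m[:,:2]*1000).astype(np.float32));print(n,len(m),r,cv2.boxPoints(r).tolist(),np.percentile(m[:,2],[5,50,95]))
m=q[q[:,2]>.0205][:,:2];mu=m.mean(0);w,v=np.linalg.eigh(np.cov((m-mu).T));print("pca",mu,v[:,1],np.degrees(np.arctan2(v[1,1],v[0,1])))
```

```text
11.1333 [ 0.5952 -0.2978  0.3293] [ 0.1604  0.987   0.0004 -0.0012] [-0.5339  0.5001  1.1782 -0.      1.4658 -1.7824]
all 6356 ((497.49114990234375, -320.40966796875), (55.82553482055664, 306.2886047363281), 72.68985748291016) [[342.9777526855469, -301.4910888671875], [635.3939819335938, -392.6253662109375], [652.0045166015625, -339.3282470703125], [359.58831787109375, -248.1939697265625]] [0.0144 0.0258 0.0276]
shaft 4703 ((459.8193359375, -306.1219177246094), (42.28395080566406, 226.47169494628906), 71.87886810302734) [[345.6241455078125, -290.9958801269531], [560.863037109375, -361.4346618652344], [574.0145263671875, -321.2479553222656], [358.775634765625, -250.80917358398438]] [0.0247 0.0262 0.0278]
pca [ 0.453  -0.3037] [-0.9501  0.3118] 161.83226054497436
```

View pics/w5.png

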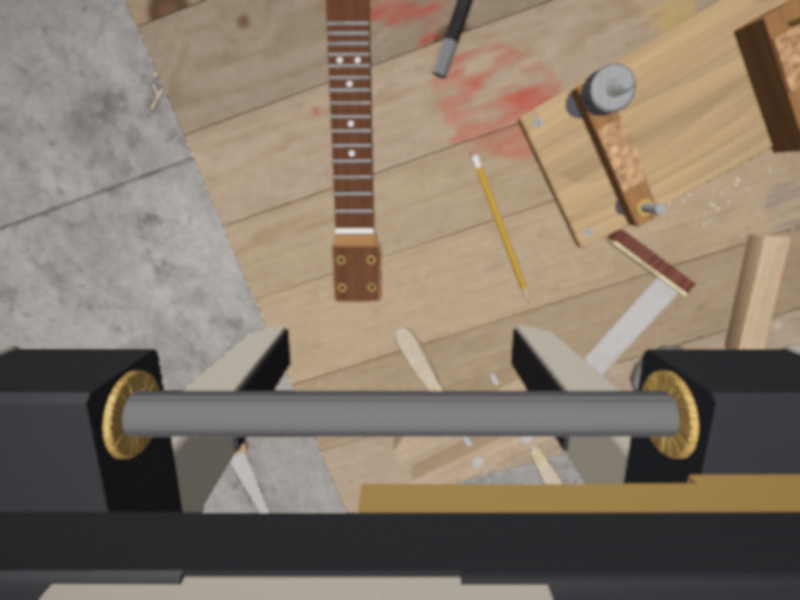

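The neck's headstock end is at about (357,298) and the nut at (354,231). Its axis is near vertical in the image, and the heights match (fingerboard 25–26 mm). Next I'll grasp the neck at its origin.

move_arm([
  {"x":25,"y":-12,"z":30,"wx":0,"wy":0,"wz":-0.3,"jaw":0},
  {"x":25,"y":-13,"z":30,"wx":0,"wy":0,"wz":0,"jaw":0},
  {"x":25,"y":-12,"z":30,"wx":0,"wy":0,"wz":0,"jaw":0},
  {"x":25,"y":-13,"z":30,"wx":0,"wy":0,"wz":0,"jaw":0},
  {"x":0,"y":0,"z":40,"wx":0,"wy":0,"wz":0,"jaw":0},
  {"x":0,"y":0,"z":40,"wx":0,"wy":0,"wz":0,"jaw":0},
  {"x":0,"y":0,"z":30,"wx":0,"wy":0,"wz":0,"jaw":0},
  {"x":0,"y":0,"z":0,"wx":0,"wy":0,"wz":0,"jaw":0},
], grip_force=30)

```text
t: 11.85
eef_pos: [0.4831, -0.3112, 0.095]
ee_rot: [0.154, 0.988, 0.002, -0.004]
wrist_force: [0.1, 0.9, -0.8]
gripper_width: 0.0932
gripper_force: 0.0
```

move_arm([
  {"x":0,"y":0,"z":0,"wx":0,"wy":0,"wz":0,"jaw":0},
], grip_force=30)

```text
t: 11.93
eef_pos: [0.4857, -0.313, 0.1001]
ee_rot: [0.154, 0.988, 0.001, -0.001]
wrist_force: [0.5, -0.7, 1.7]
gripper_width: 0.0931
gripper_force: 0.0
```

move_arm([
  {"x":1.4,"y":-1.2,"z":25,"wx":0,"wy":0,"wz":0.4,"jaw":0},
  {"x":0,"y":0,"z":30,"wx":0,"wy":0,"wz":0,"jaw":0},
  {"x":0,"y":0,"z":20,"wx":0,"wy":0,"wz":0,"jaw":0},
  {"x":0,"y":0,"z":8,"wx":0,"wy":0,"wz":0,"jaw":0},
  {"x":0,"y":0,"z":4,"wx":0,"wy":0,"wz":0,"jaw":0},
  {"x":0,"y":0,"z":0,"wx":0,"wy":0,"wz":0,"jaw":0.35},
  {"x":0,"y":0,"z":0,"wx":0,"wy":0,"wz":0,"jaw":0.35},
], grip_force=30)

```text
t: 12.52
eef_pos: [0.4857, -0.315, 0.0152]
ee_rot: [0.159, 0.987, -0.001, 0.001]
wrist_force: [0.9, -0.3, 0.4]
gripper_width: 0.084
gripper_force: 0.0
```

move_arm([
  {"x":0,"y":0,"z":0,"wx":0,"wy":0,"wz":0,"jaw":1},
  {"x":0,"y":0,"z":0,"wx":0,"wy":0,"wz":0,"jaw":1},
  {"x":0,"y":0,"z":0,"wx":0,"wy":0,"wz":0,"jaw":1},
  {"x":0,"y":0,"z":0,"wx":0,"wy":0,"wz":0,"jaw":1},
  {"x":0,"y":0,"z":0,"wx":0,"wy":0,"wz":0,"jaw":1},
  {"x":0,"y":0,"z":0,"wx":0,"wy":0,"wz":0,"jaw":1},
], grip_force=30)

```text
t: 13.02
eef_pos: [0.4848, -0.3144, 0.0135]
ee_rot: [0.159, 0.987, -0.0, 0.0]
wrist_force: [0.1, 0.3, 0.2]
gripper_width: 0.0442
gripper_force: 0.0
```

move_arm([
  {"x":0,"y":0,"z":0,"wx":0,"wy":0,"wz":0,"jaw":1},
  {"x":0,"y":0,"z":0,"wx":0,"wy":0,"wz":0,"jaw":1},
  {"x":0,"y":0,"z":0,"wx":0,"wy":0,"wz":0,"jaw":1},
], grip_force=30)

```text
t: 13.27
eef_pos: [0.4848, -0.3144, 0.0135]
ee_rot: [0.159, 0.987, -0.0, -0.0]
wrist_force: [-0.7, 0.7, 2.0]
gripper_width: 0.042
gripper_force: 30.0
```

move_arm([
  {"x":0,"y":0,"z":-15,"wx":0,"wy":0,"wz":0,"jaw":1},
  {"x":0,"y":0,"z":-25,"wx":0,"wy":0,"wz":0,"jaw":1},
  {"x":0,"y":0,"z":-25,"wx":0,"wy":0,"wz":0,"jaw":1},
  {"x":0,"y":0,"z":-25,"wx":0,"wy":0,"wz":0,"jaw":1},
  {"x":0,"y":0,"z":-25,"wx":0,"wy":0,"wz":0,"jaw":1},
  {"x":0,"y":0,"z":-25,"wx":0,"wy":0,"wz":0,"jaw":1},
  {"x":0,"y":0,"z":0,"wx":0,"wy":0,"wz":0,"jaw":1},
], grip_force=30)

```text
t: 13.85
eef_pos: [0.4863, -0.3155, 0.1577]
ee_rot: [0.159, 0.987, -0.001, 0.003]
wrist_force: [1.2, -1.0, -1.7]
gripper_width: 0.0417
gripper_force: 30.0
```

move_arm([
  {"x":0,"y":0,"z":0,"wx":0,"wy":0,"wz":6,"jaw":1},
  {"x":0,"y":0,"z":0,"wx":0,"wy":0,"wz":6,"jaw":1},
  {"x":0,"y":0,"z":0,"wx":0,"wy":0,"wz":6,"jaw":1},
  {"x":0,"y":0,"z":0,"wx":0,"wy":0,"wz":6,"jaw":1},
  {"x":0,"y":0,"z":0,"wx":0,"wy":0,"wz":6,"jaw":1},
  {"x":0,"y":0,"z":0,"wx":0,"wy":0,"wz":6,"jaw":1},
  {"x":0,"y":0,"z":0,"wx":0,"wy":0,"wz":6,"jaw":1},
  {"x":0,"y":0,"z":0,"wx":0,"wy":0,"wz":6,"jaw":1},
], grip_force=30)

```text
t: 14.52
eef_pos: [0.4842, -0.3139, 0.1519]
ee_rot: [0.549, 0.836, 0.0, -0.001]
wrist_force: [0.3, -0.4, -2.5]
gripper_width: 0.0416
gripper_force: 30.0
```

move_arm([
  {"x":0,"y":0,"z":0,"wx":0,"wy":0,"wz":6,"jaw":1},
  {"x":0,"y":0,"z":0,"wx":0,"wy":0,"wz":6.6,"jaw":1},
  {"x":24,"y":11,"z":0,"wx":0,"wy":0,"wz":0,"jaw":1},
  {"x":24,"y":11,"z":0,"wx":0,"wy":0,"wz":0,"jaw":1},
  {"x":24,"y":11,"z":0,"wx":0,"wy":0,"wz":0,"jaw":1},
  {"x":24,"y":11,"z":0,"wx":0,"wy":0,"wz":0,"jaw":1},
  {"x":24,"y":11,"z":0,"wx":0,"wy":0,"wz":0,"jaw":1},
  {"x":24,"y":11,"z":0,"wx":0,"wy":0,"wz":0,"jaw":1},
], grip_force=30)

```text
t: 15.18
eef_pos: [0.5212, -0.1589, 0.152]
ee_rot: [0.635, 0.772, -0.0, -0.001]
wrist_force: [-0.2, 0.3, -2.6]
gripper_width: 0.0417
gripper_force: 30.0
```

move_arm([
  {"x":24,"y":11,"z":0,"wx":0,"wy":0,"wz":0,"jaw":1},
  {"x":24,"y":11,"z":0,"wx":0,"wy":0,"wz":0,"jaw":1},
  {"x":24,"y":11,"z":0,"wx":0,"wy":0,"wz":0,"jaw":1},
  {"x":24,"y":11,"z":0,"wx":0,"wy":0,"wz":0,"jaw":1},
  {"x":24,"y":11,"z":0,"wx":0,"wy":0,"wz":0,"jaw":1},
  {"x":12,"y":6,"z":0,"wx":0,"wy":0,"wz":0,"jaw":1},
  {"x":0,"y":0,"z":0,"wx":0,"wy":0,"wz":0,"jaw":1},
  {"x":0,"y":0,"z":0,"wx":0,"wy":0,"wz":0,"jaw":1},
], grip_force=30)

```text
t: 15.85
eef_pos: [0.5557, -0.019, 0.1526]
ee_rot: [0.635, 0.773, -0.0, -0.0]
wrist_force: [-0.5, -0.4, -2.8]
gripper_width: 0.0419
gripper_force: 30.0
```

Run:
```python
from h import *
np.set_printoptions(precision=4,suppress=True)
s=bot.get_state();e=s["ee_rot"];print(s["t"],s["eef_pos"],e,np.degrees(2*np.arctan2(e[1],e[0])),s["q"],s["torque"])
p,d,c=grab("wrist");P=cloud(d,c);np.savez("w5.npz",p=p,d=d,P=P,**c)
cv2.imwrite("pics/w6.png",cv2.resize(p[...,::-1],(800,600),interpolation=cv2.INTER_CUBIC))
```

```text
15.85 [ 0.5557 -0.019   0.1526] [ 0.6348  0.7727 -0.0005 -0.0005] 101.19309904274385 [-0.1178  0.4496  1.7056 -0.0003  0.9877 -0.313 ] [-0.0405 -0.0905  0.0044]
```

View pics/w6.png

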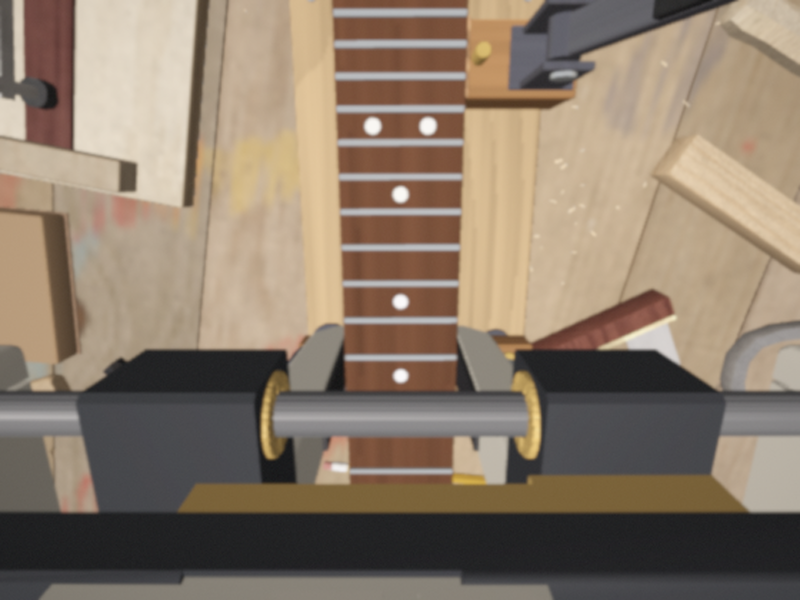

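The neck sits straight between the fingers. The far pin shows at (483,50), and the bar is clear at the upper right.

move_arm([
  {"x":5,"y":5,"z":0,"wx":0,"wy":0,"wz":0,"jaw":1},
  {"x":4.7,"y":4.5,"z":0,"wx":0,"wy":0,"wz":0,"jaw":1},
  {"x":0,"y":0,"z":20,"wx":0,"wy":0,"wz":0,"jaw":1},
  {"x":0,"y":0,"z":20,"wx":0,"wy":0,"wz":0,"jaw":1},
  {"x":0,"y":0,"z":10,"wx":0,"wy":0,"wz":0,"jaw":1},
  {"x":0,"y":0,"z":0,"wx":0,"wy":0,"wz":0,"jaw":1},
  {"x":0,"y":0,"z":0,"wx":0,"wy":0,"wz":0,"jaw":1},
], grip_force=30)

```text
t: 16.48
eef_pos: [0.5637, -0.0079, 0.1035]
ee_rot: [0.635, 0.772, -0.0, -0.0]
wrist_force: [-0.0, -0.3, -2.3]
gripper_width: 0.0415
gripper_force: 30.0
```

```bash
cat > nk.py <<'E'
from h import *
import sys
np.set_printoptions(precision=4,suppress=True)
s=bot.get_state();e=s["ee_rot"];print(s["t"],s["eef_pos"],np.degrees(2*np.arctan2(e[1],e[0])))
p,d,c=grab("wrist");P=cloud(d,c)
a=np.radians(11.1);ex=np.array([np.cos(a),np.sin(a)]);ey=np.array([-ex[1],ex[0]])
r=P[...,:2]-[.557,.0237];X=r@ex;Y=r@ey;Z=P[...,2];zt=s["eef_pos"][2]-.0135+.026
m=(d>0)&(abs(Z-zt)<.008)&(abs(X)<.04)&(Y>0.0)&(Y<.16)
x,y,z=X[m],Y[m],Z[m];print(m.sum(),"slope y,x",np.linalg.lstsq(np.c_[y,x,np.ones(len(x))],z,rcond=None)[0],"z",z.mean())
for lo in(.0,.03,.06,.09):
    k=(y>lo)&(y<lo+.03);print(lo,k.sum(),"x edges",np.percentile(x[k],[1,99]),"mid",np.percentile(x[k],[1,99]).mean(),z[k].mean())
print("ymax",np.percentile(y,99.8))
E
python3 nk.py
```

```text
16.4833 [ 0.5637 -0.0079  0.1035] 101.10179638824435
17662 slope y,x [ 0.0008 -0.0009  0.1162] z 0.11622911363187727
0.0 5058 x edges [-0.0203  0.0206] mid 0.00014198420140451584 0.11621709186411998
0.03 5888 x edges [-0.0204  0.0205] mid 3.1351138279712976e-05 0.11623164518750378
0.06 6716 x edges [-0.0205  0.0205] mid -5.484590189315866e-06 0.11623594810206599Traceback (most recent call last):
  File "nk.py", line 11, in <module>
    k=(y>lo)&(y<lo+.03);print(lo,k.sum(),"x edges",np.percentile(x[k],[1,99]),"mid",np.percentile(x[k],[1,99]).mean(),z[k].mean())
                                                   ~~~~~~~~~~~~~^^^^^^^^^^^^^
    return _quantile_unchecked(
        a, q, axis, out, overwrite_input, method, keepdims, weights)
    return _ureduce(a,
                    func=_quantile_ureduce_func,
    ...<5 lines>...
                    overwrite_input=overwrite_input,
                    method=method)
    r = func(a, **kwargs)
    result = _quantile(arr,
                       quantiles=q,
    ...<2 lines>...
                       out=out,
                       weights=wgt)
    slices_having_nans = np.isnan(arr[-1, ...])
                                  ~~~^^^^^^^^^
IndexError: index -1 is out of bounds for axis 0 with size 0
```

Level to 1 mrad and centred within about 0.2 mm, so I'm lowering it.

move_arm([
  {"x":0,"y":0,"z":10,"wx":0,"wy":0,"wz":0,"jaw":1},
  {"x":0,"y":0,"z":8,"wx":0,"wy":0,"wz":0,"jaw":1},
  {"x":0,"y":0,"z":5,"wx":0,"wy":0,"wz":0,"jaw":1},
  {"x":0,"y":0,"z":4,"wx":0,"wy":0,"wz":0,"jaw":1},
  {"x":0,"y":0,"z":2,"wx":0,"wy":0,"wz":0,"jaw":1},
  {"x":0,"y":0,"z":0,"wx":0,"wy":0,"wz":0,"jaw":1},
  {"x":0,"y":0,"z":0,"wx":0,"wy":0,"wz":0,"jaw":1},
], grip_force=30)

```text
t: 17.12
eef_pos: [0.5636, -0.0077, 0.0745]
ee_rot: [0.635, 0.772, 0.0, 0.0]
wrist_force: [-0.6, 0.0, -2.1]
gripper_width: 0.0421
gripper_force: 30.0
```

move_arm([
  {"x":0,"y":0,"z":1,"wx":0,"wy":0,"wz":0,"jaw":1},
  {"x":0,"y":0,"z":0.5,"wx":0,"wy":0,"wz":0,"jaw":1},
  {"x":0,"y":0,"z":0.5,"wx":0,"wy":0,"wz":0,"jaw":1},
  {"x":0,"y":0,"z":0,"wx":0,"wy":0,"wz":0,"jaw":1},
  {"x":0,"y":0,"z":0,"wx":0,"wy":0,"wz":0,"jaw":1},
], grip_force=30)

```text
t: 17.53
eef_pos: [0.5636, -0.0077, 0.0725]
ee_rot: [0.635, 0.772, 0.0, 0.0]
wrist_force: [-0.5, -0.7, -3.7]
gripper_width: 0.0416
gripper_force: 30.0
```

move_arm([
  {"x":0,"y":0,"z":0.5,"wx":0,"wy":0,"wz":0,"jaw":1},
  {"x":0,"y":0,"z":0.5,"wx":0,"wy":0,"wz":0,"jaw":1},
  {"x":0,"y":0,"z":0,"wx":0,"wy":0,"wz":0,"jaw":1},
], grip_force=30)

```text
t: 17.78
eef_pos: [0.5636, -0.0077, 0.0724]
ee_rot: [0.635, 0.772, 0.0, 0.0]
wrist_force: [-3.7, 0.1, 8.9]
gripper_width: 0.0418
gripper_force: 30.0
```

move_arm([
  {"x":0,"y":0,"z":-0.5,"wx":0,"wy":0,"wz":0,"jaw":0.2},
  {"x":0,"y":0,"z":0,"wx":0,"wy":0,"wz":0,"jaw":0.2},
  {"x":0,"y":0,"z":0,"wx":0,"wy":0,"wz":0,"jaw":0.2},
  {"x":0,"y":0,"z":0,"wx":0,"wy":0,"wz":0,"jaw":0.2},
  {"x":0,"y":0,"z":-20,"wx":0,"wy":0,"wz":0,"jaw":0.2},
  {"x":0,"y":0,"z":-40,"wx":0,"wy":0,"wz":0,"jaw":0.2},
  {"x":0,"y":0,"z":-40,"wx":0,"wy":0,"wz":0,"jaw":0},
  {"x":-10,"y":-30,"z":-20,"wx":0,"wy":0,"wz":0,"jaw":0},
], grip_force=10)

```text
t: 18.45
eef_pos: [0.5399, -0.0224, 0.1963]
ee_rot: [0.635, 0.773, 0.002, 0.003]
wrist_force: [-0.2, 0.2, 0.2]
gripper_width: 0.083
gripper_force: 0.0
```

move_arm([
  {"x":0,"y":-30,"z":-25,"wx":0,"wy":0,"wz":7,"jaw":0},
  {"x":0,"y":-30,"z":-25,"wx":0,"wy":0,"wz":7,"jaw":0},
  {"x":0,"y":-20,"z":-25,"wx":0,"wy":0,"wz":7,"jaw":0},
  {"x":0,"y":0,"z":-25,"wx":0,"wy":0,"wz":7,"jaw":0},
  {"x":0,"y":0,"z":-20,"wx":0,"wy":0,"wz":7,"jaw":0},
  {"x":0,"y":0,"z":0,"wx":0,"wy":0,"wz":7,"jaw":0},
  {"x":0,"y":0,"z":0,"wx":0,"wy":0,"wz":7,"jaw":0},
  {"x":0,"y":0,"z":0,"wx":0,"wy":0,"wz":7,"jaw":0},
], grip_force=10)

```text
t: 19.12
eef_pos: [0.4567, -0.0303, 0.3123]
ee_rot: [0.925, 0.381, 0.0, 0.0]
wrist_force: [-0.2, 0.7, 0.1]
gripper_width: 0.0929
gripper_force: 0.0
```

move_arm([
  {"x":0,"y":0,"z":0,"wx":0,"wy":0,"wz":7,"jaw":0},
  {"x":0,"y":0,"z":0,"wx":0,"wy":0,"wz":7,"jaw":0},
  {"x":0,"y":0,"z":0,"wx":0,"wy":0,"wz":7,"jaw":0},
  {"x":0,"y":0,"z":0,"wx":0,"wy":0,"wz":7,"jaw":0},
  {"x":0,"y":0,"z":0,"wx":0,"wy":0,"wz":6,"jaw":0},
  {"x":0,"y":0,"z":0,"wx":0,"wy":0,"wz":0,"jaw":0},
  {"x":0,"y":0,"z":0,"wx":0,"wy":0,"wz":0,"jaw":0},
], grip_force=10)

```text
t: 19.7
eef_pos: [0.4567, -0.0302, 0.3119]
ee_rot: [0.995, 0.099, 0.0, -0.0]
wrist_force: [-0.5, 1.0, -0.4]
gripper_width: 0.0934
gripper_force: 0.0
```

Run:
```python
from h import *
np.set_printoptions(precision=4,suppress=True)
s=bot.get_state();e=s["ee_rot"];print(s["t"],s["eef_pos"],e,np.degrees(2*np.arctan2(e[1],e[0])),s["q"])
p,d,c=grab("wrist");P=cloud(d,c);np.savez("w6.npz",p=p,d=d,P=P,**c)
cv2.imwrite("pics/w7.png",cv2.resize(p[...,::-1],(800,600),interpolation=cv2.INTER_CUBIC))
a=np.radians(11.1);ex=np.array([np.cos(a),np.sin(a)]);ey=np.array([-ex[1],ex[0]])
r=P[...,:2]-[.557,.0237];X=r@ex;Y=r@ey;Z=P[...,2]
m=(d>0)&(abs(Z-.085)<.008)&(abs(X)<.04)&(Y>-.12)&(Y<.16)
x,y,z=X[m],Y[m],Z[m];print("neck slope y,x",np.linalg.lstsq(np.c_[y,x,np.ones(len(x))],z,rcond=None)[0],z.mean(),"y range",np.percentile(y,[.2,99.8]))
for lo in(-.12,-.06,0,.06,.09):
    k=(y>lo)&(y<lo+.03)
    if k.sum()>20:print(lo,np.percentile(x[k],[1,99]))
m=(d>0)&(Z>.1)&(Z<.26)&(X>.03)&(X<.2)&(Y>.05)&(Y<.13)
q=np.c_[X[m],Y[m],Z[m]];print("bar n",len(q))
for lo in np.arange(.1,.25,.015):
    k=(q[:,2]>lo)&(q[:,2]<lo+.015)
    if k.any():print(lo,k.sum(),np.median(q[k],0),np.ptp(q[k],0))
```

```text
19.7 [ 0.4567 -0.0302  0.3119] [ 0.9951  0.0986  0.     -0.    ] 11.313477938603903 [-0.1679  0.0959  1.7602  0.      1.2855  1.2054]
neck slope y,x [-0.0011  0.0007  0.0849] 0.08492126839112607 y range [-0.1189  0.118 ]
-0.12 [-0.0203  0.0204]
-0.06 [-0.0205  0.0202]
0 [-0.0207  0.02  ]
0.06 [-0.0208  0.0198]
0.09 [-0.0209  0.0198]
bar n 562
0.1 246 [0.0692 0.089  0.1061] [0.0214 0.0302 0.0149]
0.115 234 [0.0755 0.0895 0.1227] [0.0133 0.0185 0.0148]
0.13 82 [0.0791 0.0899 0.1325] [0.0049 0.0178 0.0064]
```

View pics/w7.png

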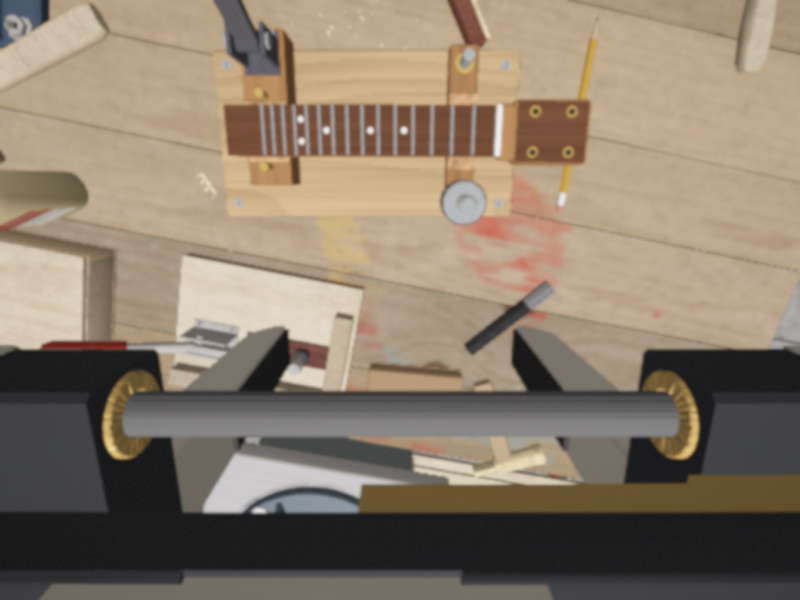

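The neck lies across both corks with its headstock at (550,130) beyond the beam, and the depth fit shows it level, centred and evenly overhanging. The bar is still back at about 1.93 rad, so I'll fetch its handle.

move_arm([
  {"x":31,"y":-17.5,"z":5,"wx":0,"wy":0,"wz":0,"jaw":0.35},
  {"x":31,"y":-17.5,"z":5,"wx":0,"wy":0,"wz":0,"jaw":0.35},
  {"x":31,"y":-17.5,"z":5,"wx":0,"wy":0,"wz":0,"jaw":0.35},
  {"x":31,"y":-17.5,"z":5,"wx":0,"wy":0,"wz":0,"jaw":0.35},
  {"x":31,"y":-17.5,"z":5,"wx":0,"wy":0,"wz":0,"jaw":0.35},
  {"x":31,"y":-17.5,"z":5,"wx":0,"wy":0,"wz":0,"jaw":0.35},
  {"x":31,"y":-17.5,"z":5,"wx":0,"wy":0,"wz":0,"jaw":0.35},
  {"x":0,"y":0,"z":0,"wx":0,"wy":0,"wz":0,"jaw":0.35},
], grip_force=10)

```text
t: 20.42
eef_pos: [0.6483, 0.1352, 0.2739]
ee_rot: [0.995, 0.1, -0.001, -0.0]
wrist_force: [-0.1, -0.6, -0.4]
gripper_width: 0.0602
gripper_force: 0.0
```

move_arm([
  {"x":0,"y":0,"z":0,"wx":0,"wy":0,"wz":0,"jaw":0.35},
], grip_force=10)

```text
t: 20.5
eef_pos: [0.6463, 0.1327, 0.2754]
ee_rot: [0.995, 0.099, -0.001, 0.0]
wrist_force: [0.1, -1.0, 0.6]
gripper_width: 0.0605
gripper_force: 0.0
```

move_arm([
  {"x":0,"y":0,"z":30,"wx":0,"wy":0,"wz":0,"jaw":0.35},
  {"x":0,"y":0,"z":30,"wx":0,"wy":0,"wz":0,"jaw":0.35},
  {"x":0,"y":0,"z":25,"wx":0,"wy":0,"wz":0,"jaw":0.35},
  {"x":0,"y":0,"z":4,"wx":0,"wy":0,"wz":0,"jaw":1},
  {"x":0,"y":0,"z":0,"wx":0,"wy":0,"wz":0,"jaw":1},
  {"x":0,"y":0,"z":0,"wx":0,"wy":0,"wz":0,"jaw":1},
  {"x":0,"y":0,"z":0,"wx":0,"wy":0,"wz":0,"jaw":1},
  {"x":0,"y":0,"z":0,"wx":0,"wy":0,"wz":0,"jaw":1},
], grip_force=10)

```text
t: 21.17
eef_pos: [0.6467, 0.1318, 0.1899]
ee_rot: [0.995, 0.097, 0.001, -0.0]
wrist_force: [-0.2, 0.5, 0.6]
gripper_width: 0.0316
gripper_force: 0.0
```

move_arm([
  {"x":0,"y":0,"z":0,"wx":0,"wy":0,"wz":0,"jaw":1},
  {"x":0,"y":0,"z":0,"wx":0,"wy":0,"wz":0,"jaw":1},
  {"x":0,"y":0,"z":0,"wx":0,"wy":0,"wz":0,"jaw":1},
], grip_force=10)

```text
t: 21.42
eef_pos: [0.6461, 0.1334, 0.1891]
ee_rot: [0.995, 0.097, 0.001, -0.001]
wrist_force: [-1.5, 7.9, 4.3]
gripper_width: 0.0201
gripper_force: 10.0
```

move_arm([
  {"x":-14.1,"y":0,"z":-4.4,"wx":0,"wy":0,"wz":0,"jaw":1},
  {"x":-14.6,"y":0,"z":-2.6,"wx":0,"wy":0,"wz":0,"jaw":1},
  {"x":-14.9,"y":0,"z":-0.8,"wx":0,"wy":0,"wz":0,"jaw":1},
  {"x":-14.8,"y":0,"z":1.1,"wx":0,"wy":0,"wz":0,"jaw":1},
  {"x":-14.5,"y":0,"z":2.9,"wx":0,"wy":0,"wz":0,"jaw":1},
  {"x":-14.1,"y":0,"z":4.7,"wx":0,"wy":0,"wz":0,"jaw":1},
  {"x":-13.3,"y":0,"z":6.4,"wx":0,"wy":0,"wz":0,"jaw":1},
  {"x":-12.5,"y":0,"z":8,"wx":0,"wy":0,"wz":0,"jaw":1},
], grip_force=10)

```text
t: 22.08
eef_pos: [0.5349, 0.1113, 0.1734]
ee_rot: [0.995, 0.097, 0.001, -0.001]
wrist_force: [-0.2, 9.8, -1.7]
gripper_width: 0.0197
gripper_force: 10.0
```

move_arm([
  {"x":-11.4,"y":-1,"z":9.5,"wx":0,"wy":0,"wz":0,"jaw":1},
  {"x":-10.1,"y":0,"z":10.8,"wx":0,"wy":0,"wz":0,"jaw":1},
  {"x":-8.6,"y":0,"z":12,"wx":0,"wy":0,"wz":0,"jaw":1},
  {"x":-7.1,"y":0,"z":13,"wx":0,"wy":0,"wz":0,"jaw":1},
  {"x":-5.4,"y":0,"z":13.9,"wx":0,"wy":0,"wz":0,"jaw":1},
  {"x":-3.6,"y":0,"z":14.4,"wx":0,"wy":0,"wz":0,"jaw":1},
  {"x":-1.8,"y":0,"z":10,"wx":0,"wy":0,"wz":0,"jaw":1},
  {"x":0,"y":0,"z":0,"wx":0,"wy":0,"wz":0,"jaw":1},
], grip_force=10)

```text
t: 22.75
eef_pos: [0.4869, 0.1019, 0.0877]
ee_rot: [0.995, 0.097, -0.001, -0.0]
wrist_force: [-4.7, 3.0, -1.3]
gripper_width: 0.0202
gripper_force: 10.0
```

move_arm([
  {"x":0,"y":0,"z":1.5,"wx":0,"wy":0,"wz":0,"jaw":1},
  {"x":0,"y":0,"z":1,"wx":0,"wy":0,"wz":0,"jaw":1},
  {"x":0,"y":0,"z":0,"wx":0,"wy":0,"wz":0,"jaw":1},
  {"x":0,"y":0,"z":0,"wx":0,"wy":0,"wz":0,"jaw":1},
], grip_force=10)

```text
t: 23.08
eef_pos: [0.4869, 0.1019, 0.0867]
ee_rot: [0.995, 0.097, -0.002, -0.0]
wrist_force: [-8.6, 2.4, -0.2]
gripper_width: 0.02
gripper_force: 10.0
```

move_arm([
  {"x":0,"y":0,"z":0,"wx":0,"wy":0,"wz":0,"jaw":0.4},
  {"x":0,"y":0,"z":0,"wx":0,"wy":0,"wz":0,"jaw":0.4},
  {"x":0,"y":0,"z":0,"wx":0,"wy":0,"wz":0,"jaw":0.4},
  {"x":0,"y":0,"z":0,"wx":0,"wy":0,"wz":0,"jaw":0.4},
  {"x":0,"y":0,"z":-20,"wx":0,"wy":0,"wz":0,"jaw":0.4},
  {"x":0,"y":0,"z":-40,"wx":0,"wy":0,"wz":0,"jaw":0.4},
  {"x":0,"y":10,"z":-40,"wx":0,"wy":0,"wz":0,"jaw":0.4},
  {"x":-10,"y":25,"z":-40,"wx":0,"wy":0,"wz":0,"jaw":0.4},
], grip_force=10)

```text
t: 23.75
eef_pos: [0.4865, 0.0699, 0.2238]
ee_rot: [0.995, 0.098, 0.001, -0.0]
wrist_force: [0.5, -0.2, -0.2]
gripper_width: 0.0557
gripper_force: 0.0
```

move_arm([
  {"x":-15,"y":25,"z":-40,"wx":0,"wy":0,"wz":0,"jaw":0},
  {"x":-15,"y":25,"z":-35,"wx":0,"wy":0,"wz":0,"jaw":0},
  {"x":0,"y":0,"z":0,"wx":0,"wy":0,"wz":0,"jaw":0},
  {"x":0,"y":0,"z":0,"wx":0,"wy":0,"wz":0,"jaw":0},
], grip_force=10)

```text
t: 24.08
eef_pos: [0.4688, 0.02, 0.2886]
ee_rot: [0.995, 0.096, 0.002, 0.0]
wrist_force: [-0.8, 0.1, -0.6]
gripper_width: 0.0782
gripper_force: 0.0
```

Run:
```python
from h import *
np.set_printoptions(precision=4,suppress=True)
s=bot.get_state();print(s["t"],s["eef_pos"])
p,d,c=grab("wrist");P=cloud(d,c)
cv2.imwrite("pics/w8.png",cv2.resize(p[...,::-1],(800,600),interpolation=cv2.INTER_CUBIC))
a=np.radians(11.1);ex=np.array([np.cos(a),np.sin(a)]);ey=np.array([-ex[1],ex[0]])
r=P[...,:2]-[.557,.0237];X=r@ex;Y=r@ey;Z=P[...,2]
m=(d>0)&(abs(Z-.085)<.006)&(abs(X)<.03)&(Y>-.12)&(Y<.07)
x,y,z=X[m],Y[m],Z[m];print("neck slope y,x",np.linalg.lstsq(np.c_[y,x,np.ones(len(x))],z,rcond=None)[0],"y",y.min())
for lo in(-.12,-.06,0,.04):
    k=(y>lo)&(y<lo+.03);print(lo,np.percentile(x[k],[1,99]))
m=(d>0)&(abs(Y-.09)<.006)&(X>-.02)&(X<.05)&(Z>.088)&(Z<.12);print("bar",m.sum(),"angle",-np.polyfit(X[m],Z[m],1)[0],Z[m].mean())
m=(d>0)&(abs(X)<.02)&(Y>-.19)&(Y<-.125)&(Z>.05);print("head z",m.sum(),np.median(Z[m]))
```

```text
24.0833 [0.4688 0.02   0.2886]
neck slope y,x [-0.0006 -0.0035  0.085 ] y -0.11957337495882728
-0.12 [-0.0201  0.0204]
-0.06 [-0.0211  0.0204]
0 [-0.021   0.0205]
0.04 [-0.021   0.0207]
bar 703 angle 0.057267802043344654 0.09705267230024686
head z 1820 0.07468199876559345
```

View pics/w8.png

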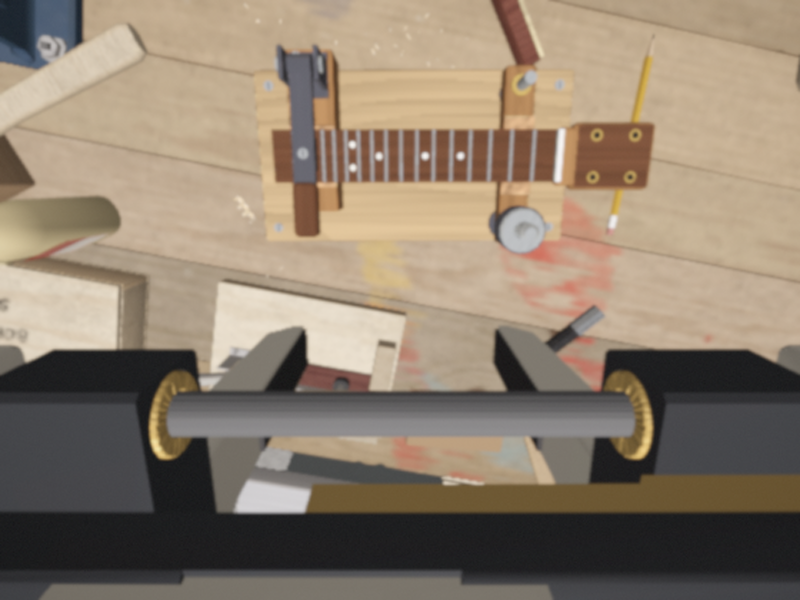

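The bar lies down across the neck with its pad at (303,152). Its angle is 0.057 rad, close to the 0.05 expected when it rests on the neck. The neck is still straight and level on both corks, and the pencil and marker are in place, so I'm handing in.

```bash
python3 -c "
from station import bot
print(bot.job_done())"
```

```text
the job is handed in; nothing more can be done
None
```

I handed the job in at about 24 s of the 72 s: the corks measured level to about 0.1 mm, the neck lies straight, level and centred across both, and the hold-down bar is lowered onto the fingerboard; I haven't seen the judge's verdict.

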